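Try the key in the freshly oiled desk lock

TASK

The small desk lock has been oiled and lies loose in the clamping jig: slide the jig's moving jaw up so that the lock is held snug between both jaws, and turn the wing knob clockwise until it is tight. Then take the key with the square head from the key rack (leave the other two keys in it and the rest of the table as it is), work it fully home in the lock past the stiff pins, and turn it a quarter turn clockwise so that the latch draws in. Finish while still holding the key turned: the lock springs back if it is let go.

Things in the scene. Friction and masses are not known exactly. Their poses are not given: they have to be found in the camera images.
- jig: Fixed clamping jig: plywood board 90 x 210 x 12 mm with an aluminium track along its y axis and a grey fixed jaw 38 mm high at its +y end. Origin: centre of the underside, on the table; z up. The lock lies on the board's top, z = 12 mm. The clamping face of the fixed jaw is the plane y = +80 mm.
- jaw (a joint): Slide of the moving jaw (grey block 56 wide, 80 long, 20 mm high, carrying the black wing knob) along the jig's +y, towards the lock; m, 0 (back) to 0.034, starts 0 to 0.014. Its clamping face lies at y = 16 mm + joint in the jig's frame; the lock is gripped between both faces at about 0.030. Knob loose, it slides with 1 to 2 N and 6 to 10 N sets it snug; knob tight, it stays put.
- knob (a joint): Turn of the wing knob on the moving jaw about the vertical, rad, clockwise seen from above is positive and tightens. It starts loose at 0 to 0.25, begins to bite at about 0.6, is tight from 1.1, and stops at 1.4. Turning needs about 0.12 N m, up to 0.25 N m when tight; it stays where it is left.
- knob_grip (a point): Point in the knob's wing, on its axis, 61 mm above the table, 8 mm below the wing's top; rides with the jaw. The wing is an upright black bar 44 mm long (this x axis), 10 mm thick (y axis), 29 mm high from 40 mm above the table; under it a hub 18 mm across, then the jaw's top at 32 mm. Pinched across its thickness, it serves to slide the jaw and then to turn the knob.
- lock: Desk lock, loose, 0.2 kg: steel case 46 (x) x 34 (y) x 18 mm lying on the board between the jaws, a round boss 29 mm across rising to 30 mm. Origin: centre of the underside; z up. Its sides at y = +-17 mm are clamped. A brass latch sticks 9 mm out of its -x end. It starts up to 6 degrees askew, 3 to 8 mm short of the fixed jaw; the moving jaw pushes it square.
- keyhole (a point): Mouth of the keyway on top of the boss, 42 mm above the table; axes as the lock's. Key out, the slot runs along x: 10.8 x 5.4 mm (13 x 8 at its chamfer), 24 mm deep. Two pairs of stiff spring pins, 8 and 14 mm down, press on the blade's edges: a straight push past them takes 12 to 20 N, less while the key is rocked a few degrees; over the last 5 mm the tip pushes down a sprung bar that frees the plug.
- plug (a joint): Turn of the lock's round brass plug (21 mm diameter, with the keyway), rad, clockwise seen from above is positive: 0 locked (slot along the lock's x) to 1.57. Turns only with the key home. The blade has 0.2 to 0.25 rad of play, so the plug lags the key by that much. A spring turns it back with up to 0.1 N m; with the lock clamped, nothing but the key holds it turned.
- latch (a joint): Latch drawn in along the lock's +x, m: 0 fully out; it follows the plug by 5.3 mm per rad, to 8.3 mm.
- rack: Fixed wooden key rack, a block 170 (x) x 44 (y) x 34 mm high on a 180 x 54 x 6 mm foot, with three slots in its top at x = -56, 0 and +56 mm, each with one key standing in it, blade down, in the rack's x-z plane. Origin: centre of its underside on the table.
- key_square_head (a point): Grip point of the right key, on its mid-line, 22 mm above its shoulder (56 mm above the table in the rack). Black head 28 mm wide (this x axis), 9 thick (y axis), 35 high (z, up). Below the shoulder the steel blade goes down 24 mm, 9 wide (x), 4 thick (y), its last 6 mm narrowing to 4 x 2.4; alike both ways round, so it also goes in turned by 180 degrees. 35 g.
- key_square_shoulder (a point): Shoulder of the right key: underside of the head, where the blade begins; axes as above. Home, it sits on top of the lock's boss, at the keyhole point.
- key_round_head (a point): Grip point (22 mm above the shoulder) of the key with the round head 34 mm across; its 12 mm blade does not fit. Stays in the rack.
- key_clover_head (a point): Grip point (22 mm above the shoulder) of the key with the three-lobed head; its 12 mm blade does not fit. Stays in the rack.
- mug: Bystander: mug 95 mm high, stands behind the jig; origin at its foot.
- tin: Bystander: small flat tin 65 x 94 x 22 mm behind and between jig and rack; origin at its underside.
- tumbler: Bystander: drinking glass 99 mm high at the back right; origin at its foot.
There are look-alikes about, which are no part of the job. Leave any brown look-alike of the part that bears key_square_head alone.

How it is judged:
By the outcome, as a careful person would: the job done as asked, in the order asked, and still so for the second after the job is handed in, while the arm keeps its last pose, push and grip.
It also fails if it takes over 61 s, if anything falls off the work surface, if the arm or the gripper's body presses on something with over 40 N, if the wrist force passes 120 N, or if a joint passes its speed limit or range.

ROBOT

A 6-joint arm with a two-finger parallel gripper is mounted at the origin on a cart in front of the work surface, level with it; the furniture and walls round the work are solid. World frame = base frame: x ahead of the robot, y to its left, z up, the work surface at z = 0. Lengths are in m, angles in degrees, forces in N, time in s.
With the tool pointing down it reaches from about 0.4 to 0.825 m from the base axis. Payload 7 kg.
Tool frame: the origin (TCP) lies midway between the tips of the shut fingers; the grasp point (between the pads) lies 19 mm behind it; z points along the fingers, y is the line along which they close (so a half turn about z gives the same grasp; the last joint's range is limited). The gripper opens to 88 mm and grips with 3 to 60 N. Pads are 19 mm wide; open, the fingers measure 130 mm over their backs; the gripper's body (78 mm by 193 mm) begins 47 mm behind the grasp point.
Start: joints at [83.486, 20.546, 0.682, 0, -70.136, -16.507], TCP at [0.264, 0.621, 0.227] pointing down, gripper open.
Joint ranges: [-176.03, 176.03], [-82.01, 121.73], [-58.28, 71.71], [-173.87, 95.51], [-174.79, -0.11], [-173.66, 173.66]. Speed limits (degrees/s): [136.94, 136.94, 172.46, 180, 180, 180].

INTERFACE

Orientations are given as a 3x3 rotation matrix whose columns are the frame's x, y, z axes.
In Python, from rig import robot gives the robot as it stands. Calls block until the motion is done:
- robot.goto(position, orientation): joint-space move of the TCP to a pose.
- robot.servo_line(position, ori=None, speed=0.15): straight line of the TCP; ori=None keeps the orientation; speed is the mean speed in m/s.
- robot.movej(angles): joint-space move.
- robot.move_gripper(opening): opening from 0.0 (shut) to 1.0 (fully open); the grip force is fixed at half the most; returns when the fingers have stopped.
- robot.dwell(seconds).
- robot.ik(position, orientation): joint angles nearest the present ones, or None.
- robot.grab_frame(name): name is "scene" or "top" or "wrist"; returns (picture, depth): 384x512x3 uint8, red, green, blue; 384x512 float32, m along the optical axis (not along the pixel's ray), 0 where there is no reading.
- robot.camera_info(name): a dict with "vfov" (degrees; the focal length in pixels is half the picture's height over the tangent of half this angle, whatever the lens; pixels are square), "cx", "cy" (the principal point, pixels), "view" (4x4, takes a point from world to camera coordinates); the wrist camera has in their place "T_tool_cam" (4x4, takes a point from camera to tool coordinates, whose origin is the TCP and whose axes are the flange's). Camera axes: x right, y down, z forward; pixel columns grow to the right and rows downward; lengths in m; the calibration is good to about 2 mm. A picture is of the moment at which its call begins: read the wrist's pose just before it. camera_info takes no time and is no camera call.
A pose or a line that the arm cannot do raises robot.Unreachable and nothing moves.
- robot.job_done(): hands the job in; it is judged then, once.
Readings, each from a call of its own:
- robot.read_t(): time.
- robot.read_qpos(): joint angles.
- robot.read_qvel(): joint speeds.
- robot.read_effort(): joint torques, N m.
- robot.read_position(): TCP position.
- robot.read_tcp_rot(): TCP orientation.
- robot.read_force(): force on the tool from outside, world axes, zero at the start.
- robot.read_ft_torque(): the same for the moment, N m.
- robot.read_grip_width(): opening from 0.0 (shut) to 1.0 (fully open).
- robot.read_finger_force(): force on a finger pad.
Only numpy, scipy, OpenCV 4.12 (cv2) and the standard library are available. Lean on these libraries where they do the work, as an engineer would, in place of code of your own. Each camera call takes 0.05 s, during which the arm holds its last target. There are 200 camera calls.

## Working session

There is one attempt and no reset: what is moved stays moved. The work goes in short steps, each a Python script; the robot and the scene stay as the last script left them, time stands still between calls to the robot, and variables do not carry over. Pictures are saved under pics/ and viewed, at most 10 in all, crops included, and the job is handed in when it is done.

```bash
mkdir -p pics; ls
cat > h.py <<'E'
import numpy as np, cv2
from rig import robot
def save(img,name,box=None,s=1):
    if box: img=img[box[1]:box[3],box[0]:box[2]]
    cv2.imwrite('pics/'+name,cv2.resize(img[:,:,::-1],None,fx=s,fy=s,interpolation=cv2.INTER_CUBIC))
def camT(name):
    ci=robot.camera_info(name)
    if 'view' in ci: return ci,np.linalg.inv(np.array(ci['view']))
    T=np.eye(4);T[:3,:3]=robot.read_tcp_rot();T[:3,3]=robot.read_position()
    return ci,T@np.array(ci['T_tool_cam'])
def rays(ci,uv):
    f=192/np.tan(np.radians(ci['vfov'])/2)
    uv=np.atleast_2d(uv).astype(float)
    return np.c_[(uv[:,0]-ci['cx'])/f,(uv[:,1]-ci['cy'])/f,np.ones(len(uv))]
def onplane(ci,T,uv,z):
    d=rays(ci,uv)@T[:3,:3].T; o=T[:3,3]
    return o+d*((z-o[2])/d[:,2])[:,None]
def bydepth(ci,T,uv,depth):
    uv=np.atleast_2d(uv); r=rays(ci,uv)
    z=np.array([depth[int(v),int(u)] for u,v in uv])
    return (r*z[:,None])@T[:3,:3].T+T[:3,3]
def down(a):  # tool z down, tool y axis (closing) at angle a (deg) in world
    a=np.radians(a); y=np.array([np.cos(a),np.sin(a),0]); z=np.array([0,0,-1.]); x=np.cross(y,z)
    return np.c_[x,y,z]
E
python3 - <<'E'
from h import *
for n in('scene','top'):
    p,d=robot.grab_frame(n); save(p,n+'0.png',None,1.5); np.savez(''+n+'0.npz',p=p,d=d); print(n,robot.camera_info(n))
print(robot.read_t(),robot.read_tcp_rot(),robot.camera_info('wrist'))
E
```

```text
pics
scene {'vfov': 49.28456268664977, 'cx': 255.1135044306534, 'cy': 188.0320732331005, 'view': array([[-6.21934765e-01, -7.83068912e-01,  4.76866766e-04,
         2.74886078e-01],
       [-3.49345146e-01,  2.76914362e-01, -8.95140439e-01,
         3.05984204e-01],
       [ 7.00824598e-01, -5.56885550e-01, -4.45783992e-01,
         4.38608531e-01],
       [ 0.00000000e+00,  0.00000000e+00,  0.00000000e+00,
         1.00000000e+00]])}
top {'vfov': 52.947150119492036, 'cx': 259.9919556288814, 'cy': 196.34346184396077, 'view': array([[ 0.00256846, -0.9999959 , -0.00126974, -0.13656183],
       [-0.99285436, -0.00239863, -0.1193083 ,  0.59279894],
       [ 0.11930476,  0.0015671 , -0.99285644,  0.97686058],
       [ 0.        ,  0.        ,  0.        ,  1.        ]])}
0.1 [[ 9.20306306e-01 -3.91198268e-01 -4.66556314e-04]
 [-3.91198532e-01 -9.20305299e-01 -1.36567417e-03]
 [ 1.04875121e-04  1.43935469e-03 -9.99998959e-01]] {'vfov': 61.24463555729459, 'cx': 257.0447075076774, 'cy': 190.21144663622576, 'T_tool_cam': array([[-9.03267766e-04, -9.54684582e-01, -2.97618100e-01,
         8.11658764e-02],
       [ 9.99999478e-01, -7.20089613e-04, -7.25120022e-04,
         1.16695534e-04],
       [ 4.77949203e-04, -2.97618599e-01,  9.54684734e-01,
        -1.58134257e-01],
       [ 0.00000000e+00,  0.00000000e+00,  0.00000000e+00,
         1.00000000e+00]])}
```

View pics/scene0.png

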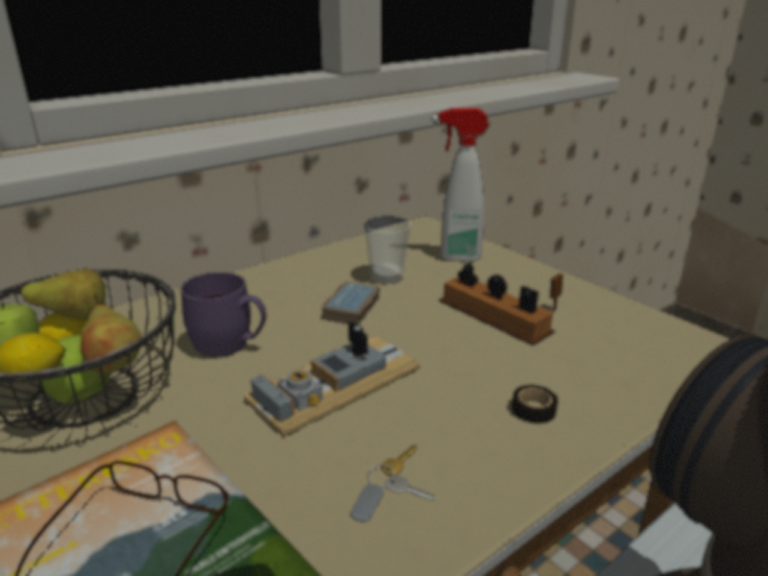

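View pics/top0.png

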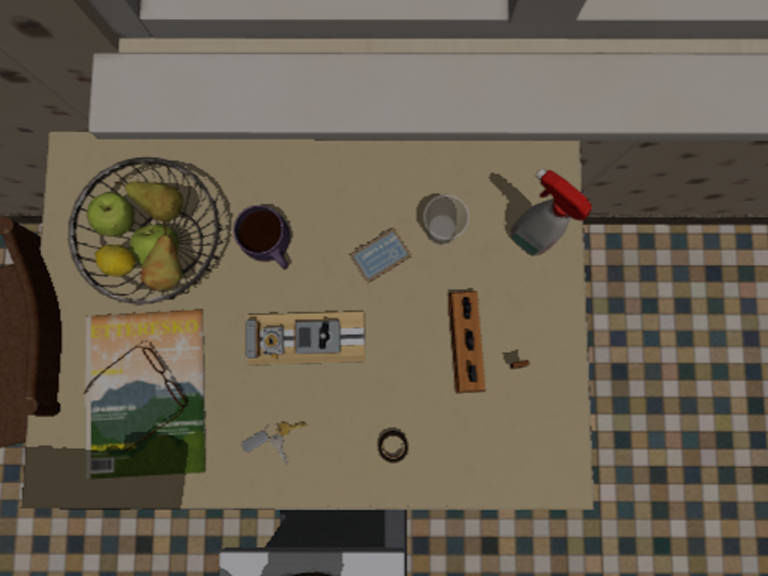

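The scene picture shows the jig with the lock at (330,380) and the rack at (497,305). It also shows three black heads at (467,273), (497,286) and (528,298), plus a brown look-alike at (557,288) beside the rack. In the top picture the jig is at (306,337) and the rack at (467,341). The black head nearest the robot, scene (528,298), looks like the square one, and I'll confirm it in a crop.

Run:
```python
from h import *
s=np.load('scene0.npz');t=np.load('top0.npz')
a=cv2.resize(s['p'][170:230,290:390],(800,480),interpolation=cv2.INTER_CUBIC)
save(a,'c1.png')
ci,T=camT('top')
def P(l,uv,z): print(l,onplane(ci,T,np.array(uv)/1.5,z).round(4).tolist())
P('board',[(248,312),(364,311),(365,362),(248,365)],.012)
P('knob',[(323,337)],.069); P('boss',[(272,340)],.03)
P('rack',[(449,291),(476,290),(485,390),(457,392)],.034)
P('heads',[(466,306),(470,340),(473,373)],.065)
P('brown',[(519,364)],.03)
```

```text
board [[0.5639, 0.1184, 0.012], [0.5662, -0.0887, 0.012], [0.4758, -0.0912, 0.012], [0.47, 0.1154, 0.012]]
knob [[0.5171, -0.023, 0.069]]
boss [[0.5134, 0.0705, 0.03]]
rack [[0.5998, -0.2386, 0.034], [0.6016, -0.2859, 0.034], [0.4284, -0.2988, 0.034], [0.4249, -0.2506, 0.034]]
heads [[0.5703, -0.264, 0.065], [0.5128, -0.27, 0.065], [0.4578, -0.2742, 0.065]]
brown [[0.473, -0.3591, 0.03]]
```

View pics/c1.png

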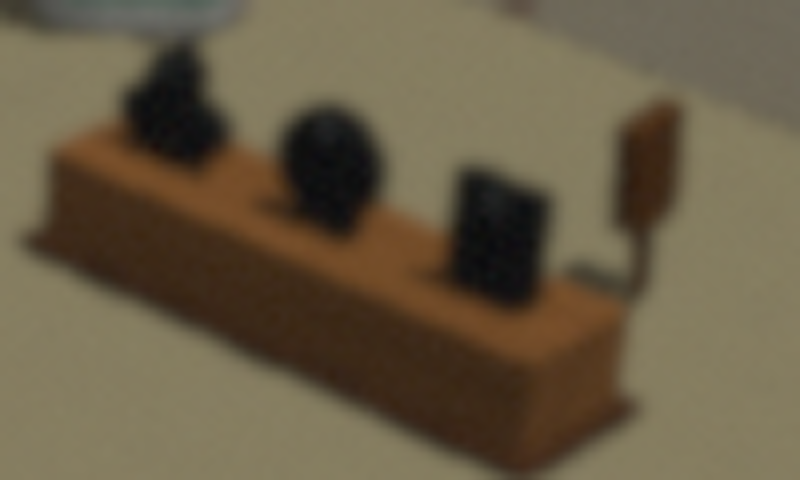

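The crop shows clover (175,105), round (330,165), black square (500,235) and the brown square (648,165), which stands off the rack. The target is the black square at (500,235): it's the only black, square head standing in the rack.

Next I'll check the wrist range and take a closer look.

Run:
```python
from h import *
for n,p in(('knob',(.517,-.02,.06)),('lock',(.513,.07,.06)),('rack',(.458,-.272,.06))):
    for a in (-270,-180,-90,-45,0,45,90,135):
        q=robot.ik(p,down(a)); print(n,a,None if q is None else np.round(q,0))
robot.goto((.50,.03,.20),down(-90))
ci,T=camT('wrist'); p,d=robot.grab_frame('wrist'); np.savez('w1.npz',p=p,d=d,T=T); save(p,'w1.png',None,1.5)
print(robot.read_t(),robot.read_position(),T[:3,3])
```

```text
knob -270 [  20.   16.  -31.    0.  -43. -110.]
knob -180 [ 20.  16. -31.   0. -43. -20.]
knob -90 [ 20.  16. -31.   0. -43.  70.]
knob -45 [ 20.  16. -31.   0. -43. 115.]
knob 0 [ 20.  16. -31.   0. -43. 160.]
knob 45 [  20.   16.  -31.    0.  -43. -155.]
knob 90 [  20.   16.  -31.    0.  -43. -110.]
knob 135 [ 20.  16. -31.   0. -43. -65.]
lock -270 [  30.   16.  -31.    0.  -43. -120.]
lock -180 [ 30.  16. -31.   0. -43. -30.]
lock -90 [ 30.  16. -31.   0. -43.  60.]
lock -45 [ 30.  16. -31.   0. -43. 105.]
lock 0 [ 30.  16. -31.   0. -43. 150.]
lock 45 [  30.   16.  -31.    0.  -43. -165.]
lock 90 [  30.   16.  -31.    0.  -43. -120.]
lock 135 [ 30.  16. -31.   0. -43. -75.]
rack -270 [-10.  17. -29.   0. -44. -80.]
rack -180 [-10.  17. -29.   0. -44.  10.]
rack -90 [-10.  17. -29.   0. -44. 100.]
rack -45 [-10.  17. -29.   0. -44. 145.]
rack 0 [ -10.   17.  -29.    0.  -44. -170.]
rack 45 [ -10.   17.  -29.   -0.  -44. -125.]
rack 90 [-10.  17. -29.   0. -44. -80.]
rack 135 [-10.  17. -29.   0. -44. -35.]
2.425 [0.50021302 0.0306239  0.19997138] [0.58131846 0.03044511 0.35818963]
```

View pics/w1.png

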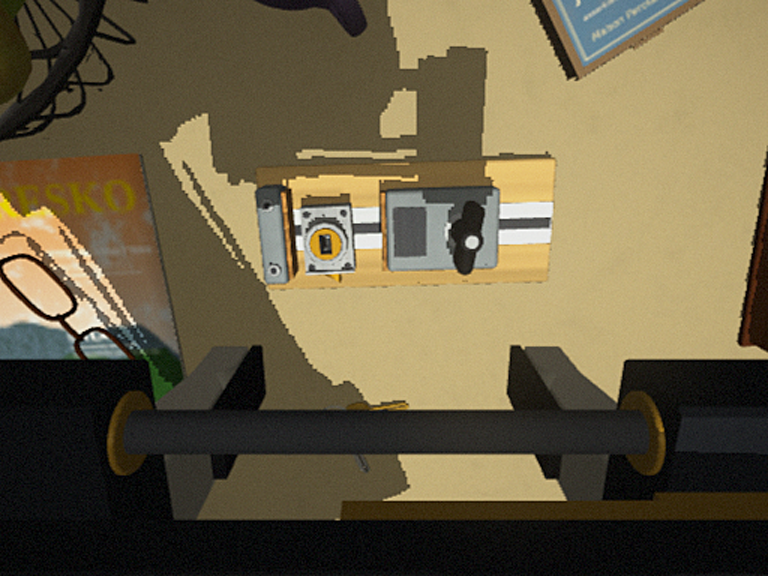

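The wrist view shows the board spanning (257,165)–(555,280), the fixed jaw at (275,235), the lock with its keyhole at (325,242), and the moving jaw with the knob wing at (467,238), nearly along x. I'll get exact values from depth.

```bash
cat >> h.py <<'E'
def cloud(ci,T,d):
    v,u=np.mgrid[0:384,0:512]; r=rays(ci,np.c_[u.ravel(),v.ravel()])
    return ((r*d.ravel()[:,None])@T[:3,:3].T+T[:3,3]).reshape(384,512,3)
def rect(X,l):
    (c,s,a)=cv2.minAreaRect((X[:,:2]*1000).astype(np.float32)); 
    print(l,len(X),'c',np.round(c,1),'size',np.round(s,1),'ang',round(a,1),'mean',(X.mean(0)*1000).round(1)); return c,s,a
E
python3 - <<'E'
from h import *
w=np.load('w1.npz');ci=robot.camera_info('wrist');T=w['T'];C=cloud(ci,T,w['d'])
def reg(u0,v0,u1,v1,z0,z1):
    X=C[int(v0/1.5):int(v1/1.5),int(u0/1.5):int(u1/1.5)].reshape(-1,3); return X[(X[:,2]>z0)&(X[:,2]<z1)]
print('table',np.median(reg(570,200,730,300,-.05,.05)[:,2]))
rect(reg(245,145,570,300,.006,.018),'board')
rect(reg(430,190,510,285,.064,.075),'wing')
rect(reg(380,180,505,275,.027,.037),'mjaw')
rect(reg(250,180,300,290,.034,.055),'fjaw')
rect(reg(296,190,362,285,.026,.034),'case'); rect(reg(296,200,362,285,.038,.048),'boss')
print('keyhole',onplane(ci,T,np.array([[325,242]])/1.5,.042))
save(w['p'],'w1c.png',(160,100,350,200),4.2)
E
```

```text
table -2.9611304436016894e-05
board 8675 c [517.6  15.1] size [ 90.4 210.6] ang 1.7 mean [525.2   2.5  12.1]
wing 544 c [518.7 -21.6] size [14.2 43.6] ang 88.8 mean [519.9 -21.3  68.3]
mjaw 3463 c [518.4  -6.9] size [56.2 80.2] ang 1.7 mean [520.7  -2.5  32. ]
fjaw 1170 c [515.  105.6] size [66.2 20.1] ang 2.6 mean [516.5 105.6  37.7]
case 860 c [509.6  70.7] size [41.  55.5] ang 82.5 mean [513.2  69.5  30.2]
boss 582 c [511.7  70.3] size [27.4 27.7] ang 44.9 mean [512.   70.2  41.6]
keyhole [[0.51292864 0.07068973 0.042     ]]
```

View pics/w1c.png

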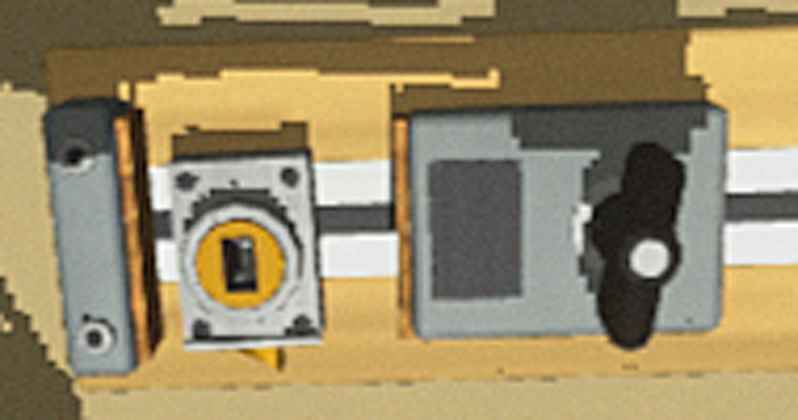

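Run:
```python
from h import *
w=np.load('w1.npz');ci=robot.camera_info('wrist');T=w['T'];C=cloud(ci,T,w['d'])
X=C[125:190,285:342].reshape(-1,3); X=X[(X[:,2]>.0667)&(X[:,2]<.073)]
c,s,a=rect(X,'wing'); l=cv2.fitLine((X[:,:2]*1000).astype(np.float32),cv2.DIST_HUBER,0,.01,.01).ravel()
wa=np.degrees(np.arctan2(l[1],l[0])); wa=(wa+90)%180-90; print('wing deg',wa)
K=np.array([.5176,.0151])+[[np.cos(.03),-np.sin(.03)],[np.sin(.03),np.cos(.03)]]@np.array([0,-.0366]); print('axis line x',K)
x=K[0];y=c[1]/1000
R=down(-90+wa); np.save('R1.npy',R)
robot.move_gripper(.4)
robot.goto((x,y,.10),R); robot.servo_line((x,y,.042),R,.1)
f0=robot.read_force(); robot.move_gripper(0)
print(robot.read_grip_width(),robot.read_finger_force(),f0,robot.read_force(),robot.read_position(),robot.read_t())
```

```text
wing 476 c [519.2 -21.7] size [14.  41.2] ang 90.0 mean [519.7 -21.5  68.7]
wing deg -9.036774
axis line x [ 0.51869784 -0.02148353]
0.11103996056724534 29.99766379594803 [ 0.65508403  0.3365188  -0.02671138] [-0.38144205 -0.18323686  2.73455813] [ 0.51892386 -0.02168373  0.04227244] 5.2417
```

Run:
```python
from h import *
dirn=np.array([-np.sin(.0297),np.cos(.0297),0]); f0=robot.read_force(); p0=robot.read_position(); R=np.load('R1.npy')
robot.servo_line(p0+dirn*.024,R,.05); print(robot.read_force()-f0)
s=.024
while s<.034:
    s+=.0007; robot.servo_line(p0+dirn*s,R,.03); f=(robot.read_force()-f0)@dirn
    print(round(s,4),round((robot.read_position()-p0)@dirn,4),round(f,2))
    if f<-7: break
print(robot.read_t(),robot.read_position())
```

```text
[-0.07793203  0.38949187  0.09547439]
0.0247 0.0247 1.11
0.0254 0.0252 -1.04
0.0261 0.0258 -4.1
0.0268 0.0267 -3.13
0.0275 0.0275 -3.56
0.0282 0.0283 -2.76
0.0289 0.0289 -4.91
0.0296 0.0289 -7.89
7.875 [0.51797455 0.00722417 0.04225573]
```

Run:
```python
from h import *
q=np.array(robot.read_qpos()); q0=q.copy()
for k in (30,50,58,64):
    q[5]=q0[5]-k; robot.movej(q)
    print(k,robot.read_qpos()[5]-q0[5],robot.read_force().round(1),robot.read_ft_torque().round(3),robot.read_position().round(4),round(robot.read_t(),2))
R=robot.read_tcp_rot(); print(np.degrees(np.arctan2(R[1,1],R[0,1])))
```

```text
30 -29.820851317026325 [-0.2 -4.2  4.1] [-1.735  0.    -0.143] [0.518  0.0072 0.0423] 8.44
50 -49.867339497655465 [-0.8 -4.8  5.5] [-1.65   0.214  0.014] [0.518  0.0072 0.0424] 8.87
58 -57.89357966829432 [-0.7 -3.6  5.8] [-1.676  0.282 -0.031] [0.518  0.0072 0.0425] 9.12
64 -63.88366198613883 [-0.8 -4.7  6. ] [-1.555  0.381 -0.052] [0.518  0.0072 0.0425] 9.38
-162.90716711437335
```

Run:
```python
from h import *
robot.move_gripper(.35); p=robot.read_position(); robot.servo_line(p+[0,0,.06],None,.15)
robot.goto((.49,.06,.18),down(-90+1.7))
ci,T=camT('wrist'); p,d=robot.grab_frame('wrist'); np.savez('w2.npz',p=p,d=d,T=T); print(robot.read_t())
C=cloud(ci,T,d)
save(p,'w2.png',(120,80,400,220),2.8)
def box(l,x0,x1,y0,y1,z0,z1):
    X=C.reshape(-1,3); X=X[(X[:,0]>x0)&(X[:,0]<x1)&(X[:,1]>y0)&(X[:,1]<y1)&(X[:,2]>z0)&(X[:,2]<z1)]
    if len(X): return rect(X,l)
box('boss',.48,.54,.04,.09,.039,.045); box('case',.48,.55,.05,.1,.0285,.0315); box('wing',.48,.56,-.03,.04,.0667,.073);box('mjaw',.47,.56,-.06,.05,.027,.037)
box('fjaw',.47,.56,.08,.13,.034,.055)
robot.goto((.46,-.26,.16),down(-90))
ci,T=camT('wrist'); p,d=robot.grab_frame('wrist'); np.savez('w3.npz',p=p,d=d,T=T); print(robot.read_t()); save(p,'w3.png',None,1.2)
C=cloud(ci,T,d)
box('sq',.435,.485,-.3,-.245,.066,.072); box('sq all',.435,.485,-.3,-.245,.040,.073);box('rack',.39,.63,-.32,-.21,.031,.036); box('rd',.49,.54,-.3,-.245,.060,.085)
```

```text
11.6667
boss 633 c [511.6  77.5] size [28.6 25.1] ang 1.1 mean [512.   77.9  41.6]
case 1068 c [515.9  72.6] size [59.3 46.5] ang 1.5 mean [516.4  74.   30.3]
wing 560 c [518.2   7. ] size [14.  41.8] ang 9.4 mean [518.5   6.9  68.6]
mjaw 3264 c [518.   16.1] size [54.8 69.3] ang 1.5 mean [520.2  19.6  32.1]
fjaw 1679 c [515.6  97.8] size [65.  35.6] ang 1.5 mean [515.5 102.   38.4]
12.9417
sq 354 c [ 456.3 -274.7] size [27.8  9. ] ang 1.3 mean [ 456.9 -274.6   68.6]
sq all 453 c [ 456.5 -274.7] size [28.   9.1] ang 2.8 mean [ 459.3 -274.3   65.3]
rack 8638 c [ 511.9 -271.2] size [170.7  44.1] ang 3.8 mean [ 520.  -270.4   34. ]
rd 465 c [ 512.  -271.1] size [30.9  9.4] ang 2.8 mean [ 512.9 -271.    67.1]
```

View pics/w2.png

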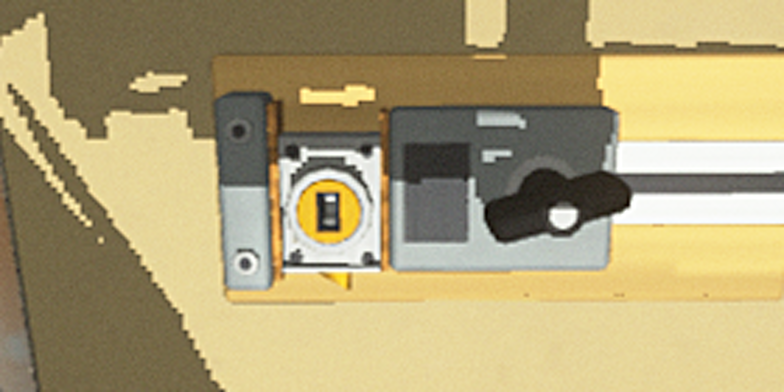

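View pics/w3.png

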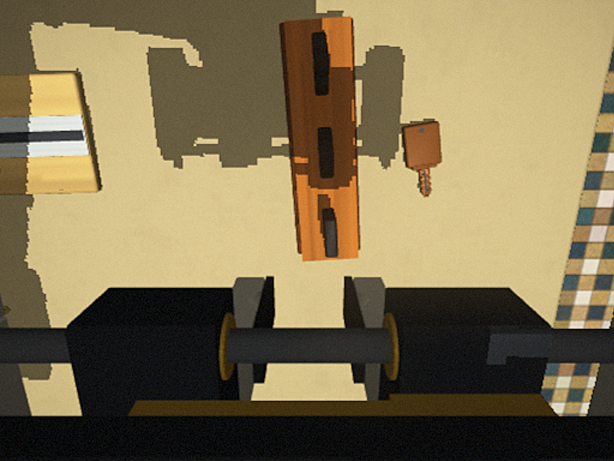

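The lock now sits square and snug between both jaws (crop lock at (330,200)), and the wing is turned across to about 1.3 rad. In the rack view the square key is the one nearest the robot, (330,232). Its measured position matches the slot at x=-56 mm, and the brown look-alike lies apart at (422,150).

Run:
```python
from h import *
w=np.load('w2.npz');ci=robot.camera_info('wrist');T=w['T'];C=cloud(ci,T,w['d']);X=C.reshape(-1,3)
def box(l,x0,x1,y0,y1,z0,z1):
    Y=X[(X[:,0]>x0)&(X[:,0]<x1)&(X[:,1]>y0)&(X[:,1]<y1)&(X[:,2]>z0)&(X[:,2]<z1)]; rect(Y,l); return Y
Y=box('boss',.48,.55,.05,.1,.0402,.045); print(cv2.minEnclosingCircle((Y[:,:2]*1000).astype(np.float32)))
p=w['p'].astype(int)
m=((p[:,:,0]-p[:,:,2])>90)&(C[:,:,2]>.036)&(abs(C[:,:,0]-.512)<.013)&(abs(C[:,:,1]-.078)<.013)
v,u=np.nonzero(m); print(len(u)); g=onplane(ci,T,np.c_[u,v],.042)
print('plug',cv2.minEnclosingCircle((g[:,:2]*1000).astype(np.float32)))
dk=(p.sum(2)<200)&(abs(C[:,:,0]-.512)<.009)&(abs(C[:,:,1]-.078)<.009); v,u=np.nonzero(dk); g=onplane(ci,T,np.c_[u,v],.042); rect(g,'slot')
# grasp key
R=down(-90+3.8); x,y=.4562,-.2748
robot.goto((x,y,.10),R); robot.servo_line((x,y,.038),R,.1)
robot.move_gripper(0)
print(robot.read_grip_width(),robot.read_finger_force(),robot.read_force(),robot.read_position(),robot.read_t())
```

```text
boss 629 c [511.9  78.5] size [27.8 27.8] ang 8.9 mean [511.9  78.6  41.7]
((511.65411376953125, 78.52960205078125), 14.343240737915039)
334
plug ((430.0411376953125, 103.87962341308594), 96.08255767822266)
slot 6537 c [366.9 111.4] size [100.5 307.9] ang 70.2 mean [301.5 141.   42. ]
0.10183562644159745 30.000436305999756 [-1.04810804 -0.04209054  3.60590345] [ 0.456426   -0.27487395  0.03837148] 14.5583
```

Run:
```python
from h import *
w=np.load('w2.npz');ci=robot.camera_info('wrist');print('slot',onplane(ci,w['T'],[[236.8,155.4]],.042))
p=robot.read_position(); robot.servo_line(p+[0,0,.07],None,.15)
print(robot.read_grip_width())
R=down(-90+1.6); X=np.array([.5118,.0785])
robot.goto((*X,.105),R); f0=robot.read_force()
robot.servo_line((*X,.074),R,.1)   # shoulder ~.070, tip ~.046
print('f',robot.read_force()-f0,robot.read_ft_torque(),robot.read_grip_width(),robot.read_position(),robot.read_t()); np.save('f0.npy',f0)
ci,T=camT('scene'); p,d=robot.grab_frame('scene')
P=ci['view']@np.array([*X,.05,1]); f=192/np.tan(np.radians(ci['vfov'])/2); u,v=int(P[0]/P[2]*f+ci['cx']),int(P[1]/P[2]*f+ci['cy']); print(u,v)
save(p,'s2.png',(u-50,v-40,u+50,v+30),7)
```

```text
slot [[0.5116919 0.0789586 0.042    ]]
0.099889334401689
f [-0.49810658 -0.71999311 -0.3264644 ] [-0.0839136  -0.02807374  0.05097504] 0.10167198428360574 [0.51187343 0.07778712 0.07393235] 16.975
195 247
```

View pics/s2.png

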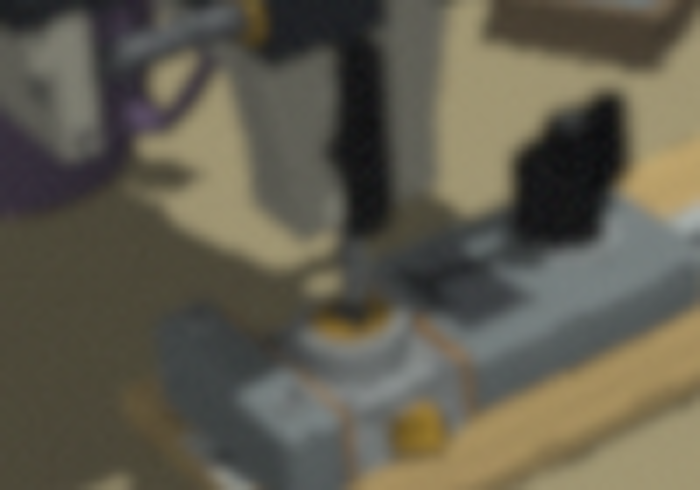

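The key blade (355,265) is upright over the brass plug's slot (350,318). I'll insert it now, rocking it gently and watching the force.

```bash
cat > ins.py <<'E'
from h import *
import sys
f0=np.load('f0.npy'); X=np.array([.5118,.0790]); z=robot.read_position()[2]; zend=float(sys.argv[1]); k=0; amp=float(sys.argv[2])
while z>zend:
    z-=.0015; k+=1
    robot.servo_line((*X,z),down(-90+1.6+amp*(-1)**k*(z<.066)),.02)
    f=robot.read_force()-f0; p=robot.read_position()
    print(round(z,4),p.round(4),f.round(1),robot.read_ft_torque().round(2))
    if f[2]>28 or np.hypot(f[0],f[1])>14: print('stop');break
print(robot.read_t(),robot.read_grip_width())
E
python3 ins.py .057 4
```

```text
0.0729 [0.512  0.0791 0.0733] [-0.5 -1.2  0.2] [-0.08  0.02  0.05]
0.0714 [0.5117 0.079  0.0714] [-0.3  0.4  0.4] [-0.08 -0.   -0.02]
0.0699 [0.5117 0.079  0.0697] [ 0.1 -1.   0.4] [-0.1   0.03 -0.02]
0.0684 [0.5117 0.079  0.0682] [-0.4 -1.   0.1] [ 0.  0. -0.]
0.0669 [0.5117 0.079  0.0668] [ 0.6 -1.4 -0.1] [-0.01  0.03 -0.05]
0.0654 [0.5117 0.079  0.0653] [-0.8 -1.  -0.9] [-0.05 -0.01  0.01]
0.0639 [0.5118 0.079  0.0639] [ 0.1 -1.   0.1] [-0.02 -0.02  0.03]
0.0624 [0.5118 0.079  0.0624] [ 0.2 -1.1  0.5] [-0.03 -0.04 -0.02]
0.0609 [0.5118 0.079  0.0609] [ 0.  -1.3 -0.5] [-0.05 -0.03  0.02]
0.0594 [0.5118 0.079  0.0594] [ 0.2  0.3 -0.7] [-0.08 -0.01  0.01]
0.0579 [0.512  0.0791 0.0582] [-1.  -0.6  3.8] [0.16 0.37 0.02]
0.0564 [0.5121 0.0794 0.0565] [-0.7  2.1  0.7] [1.04 0.17 0.01]
20.275 0.10251117002853637
```

```bash
python3 ins.py .0455 4
```

```text
0.055 [0.512  0.0788 0.055 ] [ 1.8 -3.4  0.5] [-0.78 -0.8   0.05]
0.0535 [0.5119 0.0788 0.0532] [ 3.2 -2.3 -2.2] [-0.69 -1.29  0.  ]
0.052 [0.512  0.0793 0.0522] [-0.6  0.5  3. ] [ 0.72 -0.06  0.03]
0.0505 [0.5121 0.0791 0.0508] [ 0.3 -1.4  5.8] [-0.31 -0.15  0.03]
0.049 [0.512  0.0793 0.049 ] [1.2 1.3 2.4] [ 0.61 -0.42  0.01]
0.0475 [0.512  0.0788 0.0474] [ 3.1 -2.  -0.3] [-0.6  -1.13  0.03]
0.046 [0.5121 0.079  0.0463] [ 0.4 -1.9  6.5] [-0.32 -0.37  0.04]
0.0445 [0.5123 0.079  0.046 ] [-4.4 -1.  19.9] [-0.33  1.43  0.01]
22.6083 0.09886002429876752
```

Run:
```python
from h import *
f0=np.load('f0.npy')
robot.servo_line((.5118,.079,.0452),down(-90+1.6),.02); print((robot.read_force()-f0).round(1))
q=np.array(robot.ik((.5118,.079,.0452),down(-88.4))); b=q[5]
for k in (10,25,50,75,90,98,102,105):
    q[5]=b-k; robot.movej(q); R=robot.read_tcp_rot()
    print(k,round(-88.4-np.degrees(np.arctan2(R[1,1],R[0,1])),1),(robot.read_force()-f0).round(1),robot.read_ft_torque().round(3),robot.read_position().round(4),round(robot.read_grip_width(),4),round(robot.read_t(),2))
p,d=robot.grab_frame('scene'); save(p,'s3.png',(145,207,245,277),7)
```

```text
[-1.9 -1.4 11.9]
10 10.1 [-0.9 -1.3 12.2] [-0.634  0.466  0.033] [0.5121 0.0788 0.0461] 0.1006 23.15
25 25.1 [-1.6 -2.7 13. ] [-0.799  0.448  0.039] [0.5121 0.0787 0.0461] 0.1008 23.51
50 50.1 [-1.6 -3.5 13.5] [-0.954  0.599  0.036] [0.5119 0.0786 0.0461] 0.1019 24.01
75 75.1 [-3.3 -4.3 13.9] [-0.829  0.83   0.034] [0.5117 0.0786 0.0461] 0.1028 24.51
90 90.1 [-2.1 -3.7 14.1] [-0.892  0.655  0.041] [0.5119 0.0786 0.0462] 0.101 24.87
98 -261.9 [-2.5 -3.2 15. ] [-0.708  0.94   0.13 ] [0.5117 0.0785 0.0461] 0.0988 25.12
102 -257.9 [-3.1 -3.1 15.1] [-0.689  1.016  0.105] [0.5116 0.0786 0.0461] 0.099 25.38
105 -254.9 [-2.7 -3.5 14.6] [-0.686  1.064  0.118] [0.5116 0.0785 0.0461] 0.1032 25.62
```

View pics/s3.png

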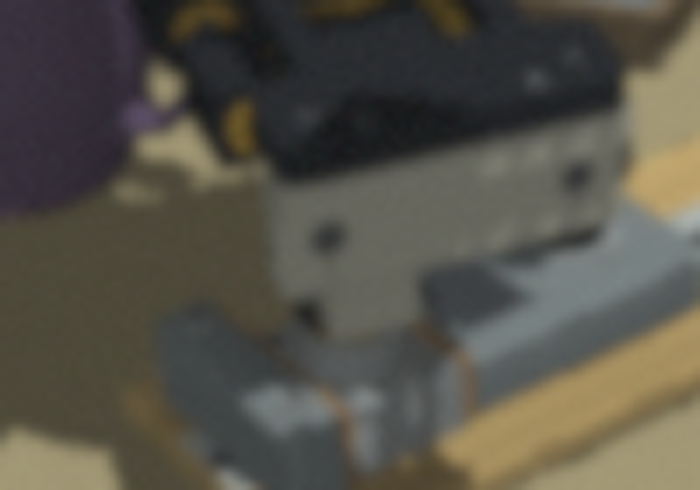

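The brass latch seen earlier at (420,430) has drawn in. I'll add a few degrees to take up the play, then check the latch.

Run:
```python
from h import *
f0=np.load('f0.npy'); q=np.array(robot.ik((.5118,.079,.0452),robot.read_tcp_rot()))
for k in (2,4):
    q2=q.copy(); q2[5]-=k; robot.movej(q2); robot.dwell(.2)
    print(k,(robot.read_force()-f0).round(1),robot.read_ft_torque().round(3),robot.read_position().round(4),round(robot.read_grip_width(),4),round(robot.read_finger_force(),1),round(robot.read_t(),2))
p,d=robot.grab_frame('scene'); a=cv2.imread('pics/s2.png')[::7,::7]
save(p,'s4.png',(180,245,225,280),15)
```

```text
2 [-3.5 -2.8 14.3] [-0.516  1.18   0.059] [0.5116 0.0786 0.0461] 0.1037 30.0 26.12
4 [-3.8 -1.4 14.7] [-0.45   1.179  0.134] [0.5116 0.0787 0.0461] 0.1006 30.0 26.57
```

View pics/s4.png

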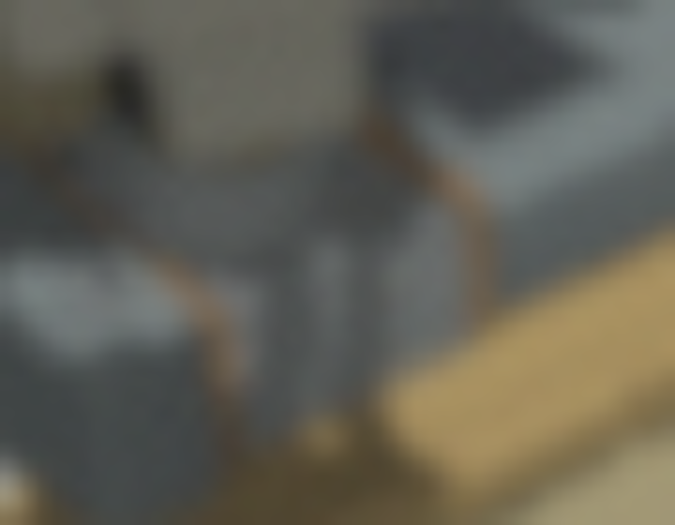

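The enlarged crop shows no brass on the lock's front face, around (330,330), so the latch is fully in. The key is home with about 14 N of downward push, so I'm handing in.

```bash
python3 -c "
from rig import robot
print(robot.job_done())"
```

```text
the job is handed in; nothing more can be done
None
```

I handed the job in at about 27 s: the lock is clamped snug, the knob is tight (about 1.3 rad), and the square-headed key is home, turned clockwise and still held, with no latch visible in the last picture.

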